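# Load the vial concentrator rotor in balanced pairs

## Robot

A 6-joint arm with a two-finger parallel gripper is mounted at the origin on a cart in front of the work surface, level with it; the furniture and walls round the work are solid. World frame = base frame: x ahead of the robot, y to its left, z up, the work surface at z = 0. Lengths are in m, angles in rad, forces in N, time in s.
With the tool pointing down it reaches from about 0.3 to 0.775 m from the base axis. Payload 14.6 kg.
Tool frame: the origin (TCP) lies at the very end of the fingers, on their centre line; the grasp point (between the pads) lies 19 mm behind it; z points along the fingers, y is the line along which they close (so a half turn about z gives the same grasp; the last joint's range is limited). The gripper opens to 94 mm and grips with 3 to 60 N. Pads are 16 mm wide; open, the fingers measure 119 mm over their backs; the gripper's body (75 mm by 177 mm) begins 78 mm behind the grasp point.
Start: joints at [-1.362, 0.3, 1.521, -0, 1.321, -0.067], TCP at [0.15, -0.529, 0.205] pointing down, gripper open.
Joint ranges: [-3.03, 3.03], [-0.79, 2.21], [0.23, 2.52], [-1.04, 4.18], [0, 3.07], [-2.55, 2.55]. Speed limits (rad/s): [2.22, 2.22, 2.57, 3.14, 3.14, 3.14].

## Interface

Orientations are given as [roll, pitch, yaw] about the fixed x, y, z axes, in that order (R = Rz(yaw) Ry(pitch) Rx(roll)).
In Python, from station import ctrl, cams gives the robot as it stands. The module is installed in compiled form; this text tells all that it offers.
- The arm moves only by the tool arm_command, never from a script. Its argument "plan" is a list that holds one entry, the list of rows, each a list of 7 numbers: the shift along the tool's x, y, z in fractions of the full range, 1 being 1000 mm, then the turn, a rotation vector about the tool's x, y, z in shares of 120 degrees (1.0 is 120 degrees), then the closure, from -1 (fully open) to 1 (shut). A call has 1 to 12 rows; each row is the pose to reach, as a shift and turn from the pose commanded when the call began, along the tool's axes at that moment; what a row does not reach only later rows make up. A row lasts 1/10 s, in which the tool goes at most 50 mm and 8.59 degrees, less where a joint would pass 70% of its speed; a pose out of reach is approached as far as the arm can. A call with a gripper value outside its range is refused whole. The fingers move at their own pace and stop on an object; "squeeze" is the grip in N (left out, the last holds). Time passes only in rows, so rows that repeat a pose let the fingers close. It gives the time, the measured TCP pose, the force, the opening and the grip force at its end, in the units of the state.
- ctrl.get_obs(): the state, without advancing time (a new reading comes with each control period).
- cams.camera(name): name is "scene" or "side" or "wrist"; returns (picture, depth): 400x640x3 uint8, blue, green, red; 400x640 float32, m along the optical axis (not along the pixel's ray), 0 where there is no reading.
- cams.camera_info(name): a dict with "fx", "fy", "cx", "cy" (pixels), "world_to_cam" (4x4, takes a point from world to camera coordinates). Camera axes: x right, y down, z forward; pixel columns grow to the right and rows downward; lengths in m; the calibration is good to about 2 mm. The wrist camera is an equidistant fisheye: a pixel r from the principal point sees the ray r / f radians off the axis. A picture is of the moment at which its call begins: read the wrist's pose just before it. camera_info takes no time and is no camera call; for the wrist camera it gives the pose at the moment of the call.
- ctrl.hand_in(): hands the job in; it is judged then, once.
The state is a dict: "time_s": time; "qpos": joint angles; "joint_vel": joint speeds; "tau": joint torques, N m; "ee_pos": TCP position; "eef_rot": TCP orientation; "force": force on the tool from outside, world axes, zero at the start; "moment": the same for the moment, N m; "grip_width": finger opening in m; "grip_force": force on a finger pad.
Only numpy, scipy, OpenCV 4.12 (cv2) and the standard library are available. Lean on these libraries where they do the work, as an engineer would, in place of code of your own. Each camera call takes 0.05 s, during which the arm holds its last target. There are 200 camera calls.

## Task

The rotor of the vial concentrator is half loaded. Load the four capped vials that stand on the worktop, each into the sleeve straight across the hub from the vial with the same cap colour, so that every solvent is balanced by its own kind; lower each one to the bottom of its sleeve instead of letting it drop in. Leave the vials that are already in the rotor seated in their sleeves, and do not shift the covered glass dish.

Things in the scene. Friction and masses are not known exactly. Their poses are not given: they have to be found in the camera images.
- rotor: aluminium rotor, 156 mm wide, level on a low white machine; turns on its spindle if pushed (0.06 N m). Origin on its axis at the underside, 44 mm above the worktop; z up. Eight upright sleeves 60 mm from the axis at 0, 45, ... 315 deg from its x axis: bore 24.4 mm, flared mouth 36 mm outside, green floor 4 mm, mouth 28 mm above origin. Black hub nut 24 mm wide, top 34 mm above origin
- white_out: Capped sample vial, white ribbed cap, pale grey-green body; 52 mm tall, body 20 mm diameter, cap 22 mm diameter and the top 10 mm, closed, 20 g, round so that its yaw means nothing. Origin at the centre of its underside, z up. This one starts standing on the worktop and is to be loaded
- white_in: Capped sample vial, white ribbed cap, pale grey-green body; 52 mm tall, body 20 mm diameter, cap 22 mm diameter and the top 10 mm, closed, 20 g, round so that its yaw means nothing. Origin at the centre of its underside, z up. This one already stands in a sleeve of the rotor on the sleeve floor, 28 mm of it showing above the mouth, and stays there
- black_out: Capped sample vial, black ribbed cap, olive-brown body; 52 mm tall, body 20 mm diameter, cap 22 mm diameter and the top 10 mm, closed, 20 g, round so that its yaw means nothing. Origin at the centre of its underside, z up. This one starts standing on the worktop and is to be loaded
- black_in: Capped sample vial, black ribbed cap, olive-brown body; 52 mm tall, body 20 mm diameter, cap 22 mm diameter and the top 10 mm, closed, 20 g, round so that its yaw means nothing. Origin at the centre of its underside, z up. This one already stands in a sleeve of the rotor on the sleeve floor, 28 mm of it showing above the mouth, and stays there
- blue_out: Capped sample vial, blue cap, pale bluish clear body with a white paper band; 52 mm tall, body 20 mm diameter, cap 22 mm diameter and the top 10 mm, closed, 20 g, round so that its yaw means nothing. Origin at the centre of its underside, z up. This one starts standing on the worktop and is to be loaded
- blue_in: Capped sample vial, blue cap, pale bluish clear body with a white paper band; 52 mm tall, body 20 mm diameter, cap 22 mm diameter and the top 10 mm, closed, 20 g, round so that its yaw means nothing. Origin at the centre of its underside, z up. This one already stands in a sleeve of the rotor on the sleeve floor, 28 mm of it showing above the mouth, and stays there
- orange_out: Capped sample vial, orange cap, dark brown body with a white paper band; 52 mm tall, body 20 mm diameter, cap 22 mm diameter and the top 10 mm, closed, 20 g, round so that its yaw means nothing. Origin at the centre of its underside, z up. This one starts standing on the worktop and is to be loaded
- orange_in: Capped sample vial, orange cap, dark brown body with a white paper band; 52 mm tall, body 20 mm diameter, cap 22 mm diameter and the top 10 mm, closed, 20 g, round so that its yaw means nothing. Origin at the centre of its underside, z up. This one already stands in a sleeve of the rotor on the sleeve floor, 28 mm of it showing above the mouth, and stays there
- dish: covered round clear glass dish, 57 mm across, 12 mm high, standing loose on the worktop among the vials; origin at the centre of its underside. It is not part of the job

How it is judged:
By the outcome, as a careful person would: the job done as asked, in the order asked, and still so for the second after the job is handed in, with the robot touching nothing.
It also fails if it takes over 102 s, if anything falls off the work surface, if the arm or the gripper's body presses on something with over 40 N, if the wrist force passes 120 N, or if a joint passes its speed limit or range.

## Working session

There is one attempt and no reset: what is moved stays moved. The work goes in short steps, Python scripts to look and compute and a tool call to move; the robot and the scene stay as the last step left them, time stands still between calls to the robot, and variables do not carry over. Pictures are saved under pics/ and viewed, at most 14 in all, crops included, and the job is handed in when it is done.

Besides the shell and the picture viewer there is one more tool, called by a JSON object that holds its "fn" and its "kwargs", one argument or row to a line. arm_command: Moves the arm, as the interface text tells. Its arguments: {"type":"object","properties":{"plan":{"type":"array"},"squeeze":{"type":"number"}},"required":["plan"]}

```bash
mkdir -p pics
cat > h.py <<'E'
import numpy as np, cv2
from station import ctrl, cams
def shot(n):
    i=cams.camera_info(n); p,d=cams.camera(n); return p,d,i
def ray_plane(i,u,v,z,fish=False):
    T=np.linalg.inv(i["world_to_cam"])
    x=(u-i["cx"])/i["fx"]; y=(v-i["cy"])/i["fy"]
    if fish:
        r=np.hypot(x,y); k=np.sin(r)/r if r>1e-9 else 1; d=np.array([x*k,y*k,np.cos(r)])
    else: d=np.array([x,y,1.])
    d=T[:3,:3]@d; o=T[:3,3]
    return o+d*(z-o[2])/d[2]
def proj(i,P):
    p=i["world_to_cam"]@np.r_[P,1]; return p[0]/p[2]*i["fx"]+i["cx"],p[1]/p[2]*i["fy"]+i["cy"]
E
python3 - <<'E'
from h import *
for n in("scene","side","wrist"):
    p,d,i=shot(n); cv2.imwrite(f"pics/{n}0.png",p); np.savez(f"{n}0",p=p,d=d,**i)
    print(n,i["fx"],i["cx"],i["cy"],np.linalg.inv(i["world_to_cam"]).round(3).tolist())
o=ctrl.get_obs();print(o["time_s"],o["ee_pos"],o["eef_rot"],o["grip_width"],o["force"])
E
```

```text
scene 516.9610932311347 319.55871949569257 200.70595483495654 [[0.975, 0.163, -0.155, 0.712], [0.224, -0.703, 0.675, -0.75], [0.001, -0.693, -0.721, 0.949], [0.0, 0.0, 0.0, 1.0]]
side 480.05681590168643 319.0457966985079 200.44439747249984 [[0.946, -0.148, 0.287, 0.252], [-0.323, -0.44, 0.838, -0.818], [0.002, -0.886, -0.464, 0.558], [0.0, 0.0, 0.0, 1.0]]
wrist 309.70691628693146 318.4570168868577 203.04491996247432 [[0.272, -0.934, -0.231, 0.217], [-0.962, -0.264, -0.065, -0.511], [0.0, 0.24, -0.971, 0.383], [0.0, 0.0, 0.0, 1.0]]
0.15 [ 0.14976213 -0.52902057  0.20503484] [-3.14072745e+00 -1.02847743e-04  2.75819016e-01] 0.09400578648766372 [ 0.36098887 -1.01188109  0.5618308 ]
```

View pics/scene0.png

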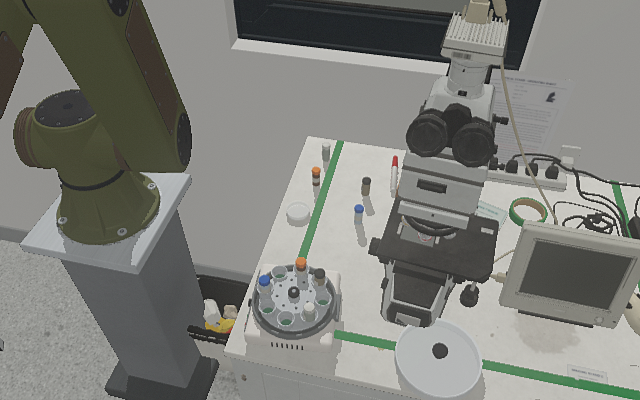

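View pics/side0.png

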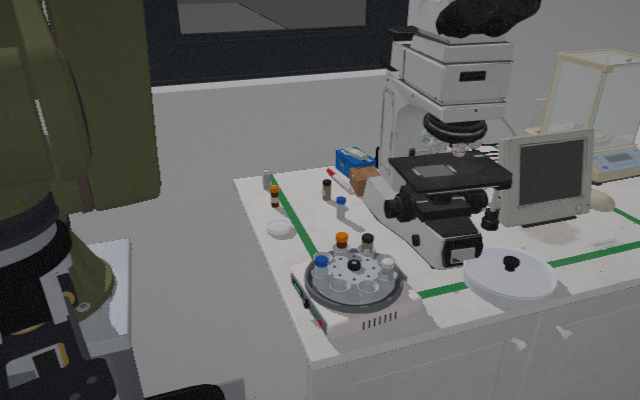

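View pics/wrist0.png

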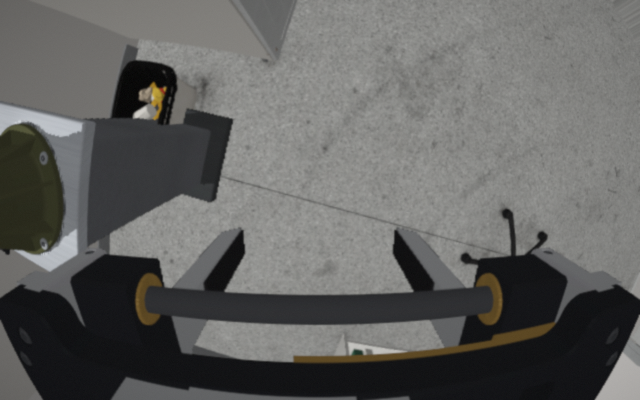

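The scene view shows the rotor at about (293,297). The loose vials are white (326,150), orange (316,176), black (366,186) and blue (359,213), with the dish at (298,213). The wrist camera sees only the floor. I'll enlarge the scene and side crops.

Run:
```python
from h import *
s=np.load("scene0.npz"); e=np.load("side0.npz")
a=cv2.resize(s["p"][130:345,240:420],None,fx=2.6,fy=2.6,interpolation=cv2.INTER_CUBIC)
b=cv2.resize(e["p"][160:340,245:415],None,fx=2,fy=2,interpolation=cv2.INTER_CUBIC)
c=np.zeros((a.shape[0],a.shape[1]+b.shape[1],3),np.uint8)
c[:,:a.shape[1]]=a;c[:b.shape[0],a.shape[1]:]=b;print(c.shape)
cv2.imwrite("pics/c0.png",c)
for n,px in (("scene",[(326,147),(316,171),(366,181),(359,209),(298,210),(265,281),(301,263),(320,273),(310,307),(293,290)]),("side",[(267,173),(274,188),(326,182),(341,200),(278,227),(322,260),(342,238),(367,238),(387,262),(354,263)])):
    i=np.load(n+"0.npz")
    for u,v in px:
        P=ray_plane(i,u,v,0.); T=np.linalg.inv(i["world_to_cam"]);o=T[:3,3]
        dz=i["d"][v,u]; f=np.array([(u-i["cx"])/i["fx"]*dz,(v-i["cy"])/i["fy"]*dz,dz,1])
        print(n,u,v,(T@f)[:3].round(4))
```

```text
(559, 808, 3)
scene 326 147 [0.4908 0.2932 0.0471]
scene 316 171 [0.4871 0.1918 0.0502]
scene 366 181 [0.6174 0.1834 0.0511]
scene 359 209 [0.617  0.0843 0.052 ]
scene 298 210 [0.4673 0.0817 0.0149]
scene 265 281 [ 0.4742 -0.1942  0.0998]
scene 301 263 [ 0.5327 -0.135   0.0995]
scene 320 273 [ 0.5758 -0.1498  0.0983]
scene 310 307 [ 0.5755 -0.2332  0.1015]
scene 293 290 [ 0.53   -0.1907  0.0818]
side 267 173 [0.4911 0.2944 0.046 ]
side 274 188 [0.4843 0.1926 0.0514]
side 326 182 [0.6136 0.1848 0.0512]
side 341 200 [0.6146 0.0855 0.0503]
side 278 227 [0.4614 0.0711 0.0159]
side 322 260 [ 0.4709 -0.1953  0.1009]
side 342 238 [ 0.5286 -0.1386  0.0986]
side 367 238 [ 0.5702 -0.155   0.1001]
side 387 262 [ 0.571  -0.2343  0.1004]
side 354 263 [ 0.5302 -0.1926  0.0798]
```

View pics/c0.png

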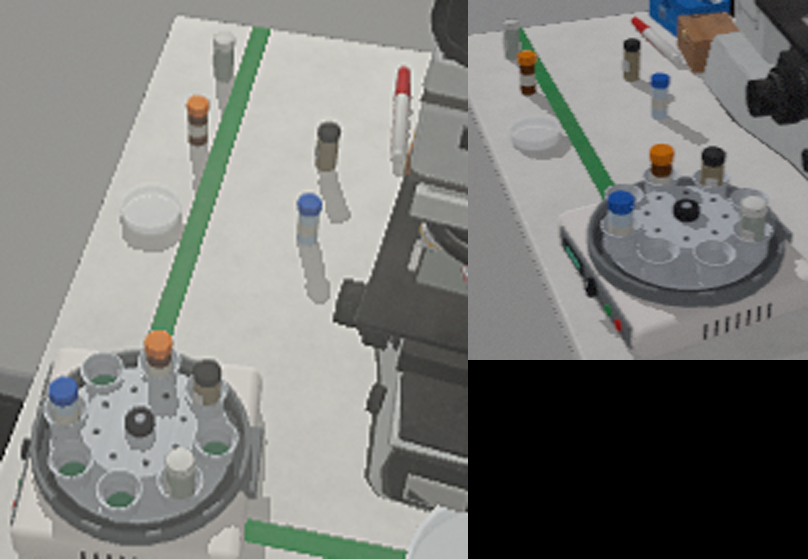

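The crop shows vials in the rotor (hub near (0.53,-0.19)): orange at about 90°, black at 45°, white at -45°, blue at 180°. The empty sleeves are 135°, 225°, 270° and 0°. Next I move to a wrist view above the rotor.

The rows are not in the units I measure in: shifts go in shares of 1000 mm and turns go in shares of 120 degrees. I convert before sending: 400 mm / 1000 = 0.4, -239 mm / 1000 = -0.239, 0.276 rad / 2.0944 = 0.1318.

{"fn": "arm_command", "kwargs": {
  "plan": [
    [[0,0,-0.045,0,0,0,-1],[0.1,-0.06,-0.045,0,0,0.0334,-1],[0.4,-0.239,-0.045,0,0,0.1318,-1],[0.4,-0.239,-0.045,0,0,0.1318,-1],[0.4,-0.239,-0.045,0,0,0.1318,-1],[0.4,-0.239,-0.045,0,0,0.1318,-1],[0.4,-0.239,-0.045,0,0,0.1318,-1],[0.4,-0.239,-0.045,0,0,0.1318,-1],[0.4,-0.239,-0.045,0,0,0.1318,-1],[0.4,-0.239,-0.045,0,0,0.1318,-1],[0.4,-0.239,-0.045,0,0,0.1318,0],[0.4,-0.239,-0.045,0,0,0.1318,0]]
  ]
}}

```text
time_s: 1.35
ee_pos: [0.4707, -0.1884, 0.25]
eef_rot: [-3.141, 0.001, 0.003]
force: [-1.2, 0.5, 0.1]
grip_width: 0.0813
grip_force: 0.0
```

Run:
```python
from h import *
o=ctrl.get_obs();print(o["time_s"],o["ee_pos"],o["eef_rot"],o["grip_width"])
p,d,i=shot("wrist"); cv2.imwrite("pics/w1.png",p); np.savez("w1",p=p,d=d,**i)
s=np.load("scene0.npz");T=np.linalg.inv(s["world_to_cam"])
v,u=np.mgrid[:400,:640];d=s["d"];P=np.stack([(u-s["cx"])/s["fx"]*d,(v-s["cy"])/s["fy"]*d,d,d*0+1],-1)@T.T
x,y,z=P[...,0],P[...,1],P[...,2]
for y0 in np.arange(-.3,.4,.05):
    m=(d>0)&(y>y0)&(y<y0+.05)&(x>.625)&(x<.85)&(z>.07)
    print(round(y0,2),m.sum(),[(round(float(x[m&(z>h)].min()),3)) for h in(.07,.13,.2,.3) if (m&(z>h)).any()])
```

```text
1.35 [ 0.47067403 -0.18843598  0.24998394] [-3.14109158e+00  6.61608297e-04  3.20628138e-03] 0.08130881628129559
-0.3 0 []
-0.25 0 []
-0.2 3290 [0.703, 0.703, 0.703, 0.703]
-0.15 9460 [0.681, 0.681, 0.701, 0.701]
-0.1 5914 [0.66, 0.683, 0.706, 0.706]
-0.05 3066 [0.662, 0.689, 0.716, 0.716]
-0.0 161 [0.694, 0.694, 0.715, 0.715]
0.05 85 [0.723, 0.723, 0.723, 0.723]
0.1 18 [0.828, 0.828, 0.828, 0.828]
0.15 87 [0.756, 0.756, 0.756, 0.756]
0.2 9 [0.76, 0.76, 0.76, 0.76]
0.25 0 []
0.3 0 []
0.35 2413 [0.625, 0.625, 0.625]
```

View pics/w1.png

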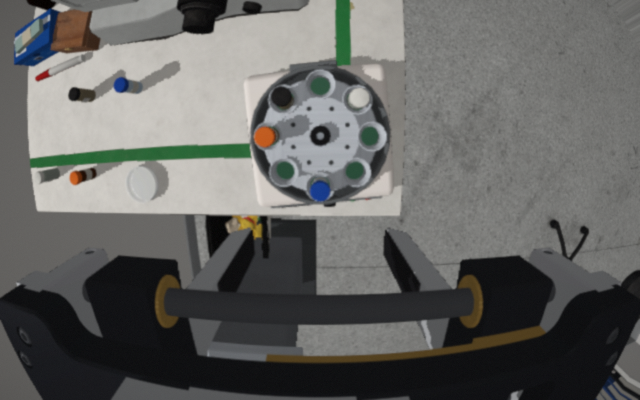

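The wrist view is clear. The rotor centre is at (320,135) with caps black (282,97), white (357,97), orange (265,135) and blue (320,188). I'll fit the rotor pose now.

```bash
cat >> h.py <<'E'
def cloud(p,d,i,fish):
    v,u=np.mgrid[:400,:640].astype(float); x=(u-i["cx"])/i["fx"]; y=(v-i["cy"])/i["fy"]
    if fish:
        r=np.hypot(x,y)+1e-9; t=np.tan(r)/r; ok=r<1.3; x=x*t;y=y*t
    P=np.stack([x*d,y*d,d,np.ones_like(d)],-1)@np.linalg.inv(i["world_to_cam"]).T
    P=P[...,:3]; P[d<=0]=9; return P
def tops(P,z0,box,dz=.007,mn=8):
    "blobs of points near height z0 within box, centre = min enclosing circle & mean"
    m=(abs(P[...,2]-z0)<dz)&(P[...,0]>box[0])&(P[...,0]<box[1])&(P[...,1]>box[2])&(P[...,1]<box[3])
    n,l=cv2.connectedComponents(m.astype(np.uint8),connectivity=4); out=[]
    for k in range(1,n):
        q=P[l==k]
        if len(q)>=mn:
            v,u=np.nonzero(l==k); out.append((len(q),u.mean(),v.mean(),*q.mean(0).round(4),*np.ptp(q,0).round(3)))
    return out
E
python3 - <<'E'
from h import *
np.set_printoptions(suppress=True)
W=np.load("w1.npz");P=cloud(W["p"],W["d"],W,True)
for r in tops(P,.1,(.4,.66,-.32,-.06)): print("rot",np.round(r,4), ray_plane(W,r[1],r[2],.1,True).round(4))
for r in tops(P,.078,(.51,.55,-.21,-.17)): print("hub",np.round(r,4))
for r in tops(P,.052,(.44,.65,.04,.34)): print("tab",np.round(r,4))
for n in("scene","side"):
    S=np.load(n+"0.npz");Q=cloud(S["p"],S["d"],S,False)
    for r in tops(Q,.1,(.4,.66,-.32,-.06),.005,5): print(n,"rot",np.round(r,4),ray_plane(S,r[1],r[2],.1).round(4))
    for r in tops(Q,.052,(.44,.65,.04,.34),.005,5): print(n,"tab",np.round(r,4),ray_plane(S,r[1],r[2],.052).round(4))
    m=(Q[...,2]>.1)&(Q[...,0]>.38)&(Q[...,0]<.62)&(Q[...,1]>.31)&(Q[...,1]<1)
    if m.any(): print("wall y",np.percentile(Q[m][:,1],[0,1,50]))
E
```

```text
rot [325.     280.6185  95.8431   0.5752  -0.149    0.0978   0.021    0.021
   0.007 ] [ 0.5749 -0.1493  0.1   ]
rot [318.     359.      97.1635   0.5741  -0.2318   0.0978   0.021    0.022
   0.007 ] [ 0.5738 -0.2315  0.1   ]
rot [323.     264.161  136.5294   0.5318  -0.1311   0.0983   0.021    0.022
   0.007 ] [ 0.5319 -0.1314  0.1   ]
rot [316.     319.6867 190.9367   0.4724  -0.1905   0.0984   0.023    0.022
   0.007 ] [ 0.4728 -0.1905  0.1   ]
hub [329.     319.9574 135.4894   0.5318  -0.1908   0.0766   0.023    0.024
   0.006 ]
tab [161.     119.7143  84.4907   0.6165   0.0883   0.0499   0.022    0.023
   0.007 ]
tab [118.      73.1186  93.4576   0.6185   0.1866   0.049    0.021    0.022
   0.007 ]
tab [ 82.      38.3902 177.3537   0.4911   0.2947   0.0487   0.021    0.022
   0.006 ]
tab [117.      74.188  177.5897   0.487    0.1941   0.0495   0.021    0.021
   0.007 ]
scene rot [ 86.     300.2093 261.2326   0.5301  -0.1314   0.1001   0.021    0.023
   0.008 ] [ 0.5301 -0.1314  0.1   ]
scene rot [ 89.     319.1573 272.5281   0.574   -0.1494   0.0989   0.021    0.023
   0.008 ] [
[... 1042 characters left out ...]
  0.4712  -0.1922   0.0993   0.021    0.023
   0.006 ] [ 0.4708 -0.1931  0.1   ]
side rot [100.     387.88   262.19     0.5732  -0.2332   0.0988   0.021    0.023
   0.007 ] [ 0.5724 -0.2348  0.1   ]
side tab [ 35.     266.4286 171.0857   0.4901   0.2955   0.0511   0.02     0.028
   0.006 ] [0.4897 0.2935 0.052 ]
side tab [ 39.     326.9231 181.4359   0.6169   0.1874   0.0511   0.021    0.021
   0.007 ] [0.6162 0.1856 0.052 ]
side tab [ 45.     274.6889 187.6444   0.4862   0.1933   0.0517   0.022    0.025
   0.007 ] [0.4861 0.1927 0.052 ]
side tab [ 51.     341.098  199.1373   0.6158   0.0879   0.0512   0.021    0.026
   0.008 ] [0.6152 0.0864 0.052 ]
wall y [0.38165885 0.3853456  0.39582452]
```

In the tool's units: -277 mm / 1000 = -0.277, 145 mm / 1000 = 0.145.

{"fn": "arm_command", "kwargs": {
  "plan": [
    [[0.145,-0.277,0.05,0,0,0,-0.1],[0.145,-0.277,0.05,0,0,0,-0.1],[0.145,-0.277,0.05,0,0,0,-0.1],[0.145,-0.277,0.05,0,0,0,-0.1],[0.145,-0.277,0.05,0,0,0,-0.1],[0.145,-0.277,0.05,0,0,0,-0.1],[0.145,-0.277,0.05,0,0,0,-0.1],[0.145,-0.277,0.15,0,0,0,-0.1],[0.145,-0.277,0.15,0,0,0,-0.1],[0.145,-0.277,0.15,0,0,0,-0.1],[0.145,-0.277,0.15,0,0,0,-0.1]]
  ],
  "squeeze": 12
}}

```text
time_s: 2.5
ee_pos: [0.6149, 0.0853, 0.1018]
eef_rot: [3.141, -0.0, -0.002]
force: [-0.3, 0.5, 1.0]
grip_width: 0.0516
grip_force: 0.0
```

Run:
```python
from h import *
o=ctrl.get_obs();print(o["time_s"],o["ee_pos"],o["eef_rot"],o["grip_width"])
p,d,i=shot("wrist"); cv2.imwrite("pics/w2.png",p); P=cloud(p,d,i,True)
for r in tops(P,.052,(.44,.66,.02,.34)): print("tab",np.round(r,4))
for r in tops(P,.1,(.4,.66,-.32,-.06)): print("rot",np.round(r,4))
```

```text
2.5 [0.6149366  0.08527724 0.10182636] [ 3.14146391e+00 -2.24970956e-05 -1.62971693e-03] 0.05155286927760902
tab [5.330000e+02 1.918687e+02 2.131407e+02 6.194000e-01 1.882000e-01
 4.940000e-02 2.200000e-02 2.200000e-02 7.000000e-03]
tab [6.330000e+02 3.110853e+02 2.158278e+02 6.177000e-01 9.030000e-02
 5.030000e-02 2.400000e-02 2.200000e-02 8.000000e-03]
tab [4.900000e+01 1.283061e+02 3.250612e+02 4.931000e-01 2.887000e-01
 4.780000e-02 1.500000e-02 7.000000e-03 6.000000e-03]
rot [ 2.110000e+02  6.231991e+02  2.627299e+02  5.756000e-01 -2.283000e-01
  9.730000e-02  2.200000e-02  2.100000e-02  6.000000e-03]
rot [ 7.600000e+01  5.812237e+02  2.636053e+02  5.834000e-01 -1.489000e-01
  9.690000e-02  9.000000e-03  1.700000e-02  6.000000e-03]
```

View pics/w2.png

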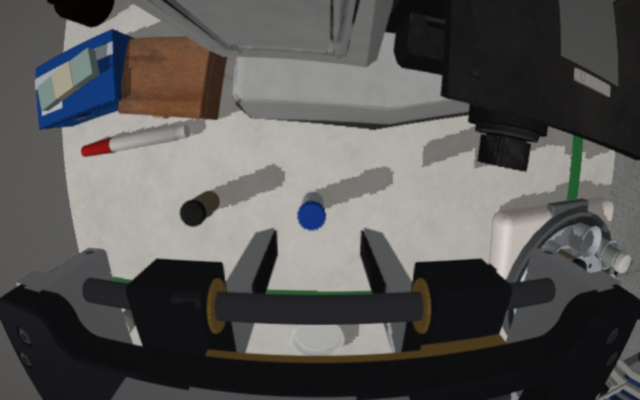

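The wrist image shows the blue cap at (311,215), a few mm left of the finger midline (318). I'll check that the pose has settled before grasping.

{"fn": "arm_command", "kwargs": {
  "plan": [
    [[0,0,0,0,0,0,-0.1],[0,0,0,0,0,0,-0.1]]
  ]
}}

```text
time_s: 2.75
ee_pos: [0.6155, 0.0864, 0.1028]
eef_rot: [-3.141, -0.003, -0.001]
force: [-0.6, 0.2, 0.1]
grip_width: 0.0515
grip_force: 0.0
```

{"fn": "arm_command", "kwargs": {
  "plan": [
    [[0.001,-0.0025,0.04,0,0,0,-0.1],[0.001,-0.0025,0.073,0,0,0,-0.1],[0.001,-0.0025,0.073,0,0,0,-0.1],[0.001,-0.0025,0.073,0,0,0,0.7],[0.001,-0.0025,0.073,0,0,0,0.7],[0.001,-0.0025,0.073,0,0,0,0.7],[0.001,-0.0025,0.073,0,0,0,0.7],[0.001,-0.0025,0.073,0,0,0,0.7],[0.001,-0.0025,0.073,0,0,0,0.7]]
  ]
}}

```text
time_s: 3.65
ee_pos: [0.6161, 0.0892, 0.0284]
eef_rot: [-3.141, -0.002, -0.0]
force: [-0.2, 0.1, 6.8]
grip_width: 0.0205
grip_force: 12.0
```

Run:
```python
from h import *
for _ in range(3):
    o=ctrl.get_obs();print(o["time_s"],o["ee_pos"],o["eef_rot"],o["grip_width"],o["qpos"]); cams.camera("side")
```

```text
3.65 [0.61614615 0.08923416 0.02835698] [-3.14140779e+00 -1.51342387e-03 -2.05811135e-04] 0.020531022893643006 [8.49800804e-02 6.45750894e-01 1.45362284e+00 6.42381579e-05
 1.04069525e+00 1.65594964e+00]
3.7 [0.61616328 0.08922028 0.02836222] [-3.14141335e+00 -1.52493721e-03 -2.11154907e-04] 0.020406520333311067 [8.49583142e-02 6.45766978e-01 1.45358122e+00 5.67198375e-05
 1.04070980e+00 1.65593702e+00]
3.75 [0.61617105 0.08920013 0.02834819] [-3.14143939e+00 -1.53674146e-03 -2.05437543e-04] 0.02002041526355272 [8.49366549e-02 6.45791299e-01 1.45357830e+00 2.55275177e-05
 1.04067884e+00 1.65592541e+00]
```

Run:
```python
from h import *
p,d,i=shot("wrist"); q,_,_=shot("side")
a=cv2.resize(p[150:330,220:420],None,fx=2,fy=2); b=cv2.resize(q[120:300,240:440],None,fx=2,fy=2)
cv2.imwrite("pics/g1.png",np.hstack([a,b])); print(ctrl.get_obs()["grip_width"],ctrl.get_obs()["force"])
```

```text
0.02023687807050787 [0.41437489 0.83946857 6.56454063]
```

View pics/g1.png

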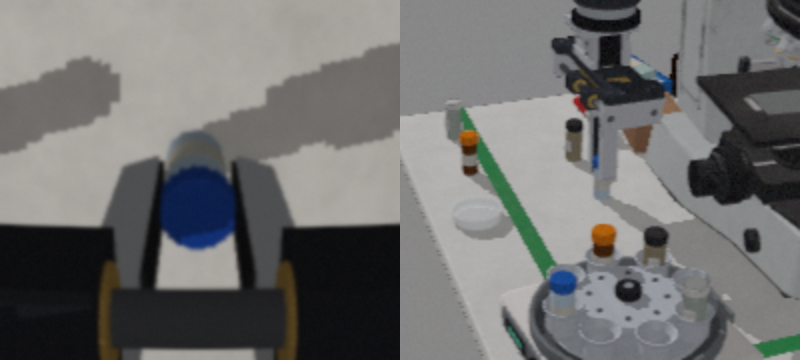

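The cap sits between the fingers and is gripped (left half of the picture; cap at the fingertips). I'll lift gently and carry it above sleeve 0° at (0.5915,-0.191).

In the tool's units: 280 mm / 1000 = 0.28, -110 mm / 1000 = -0.11.

{"fn": "arm_command", "kwargs": {
  "plan": [
    [[0,0,-0.01,0,0,0,0.7],[0,0,-0.05,0,0,0,0.7],[0,0,-0.1,0,0,0,0.7],[-0.025,0.28,-0.11,0,0,0,0.7],[-0.025,0.28,-0.11,0,0,0,0.7],[-0.025,0.28,-0.11,0,0,0,0.7],[-0.025,0.28,-0.11,0,0,0,0.7],[-0.025,0.28,-0.11,0,0,0,0.7],[-0.025,0.28,-0.11,0,0,0,0.7],[-0.025,0.28,-0.11,0,0,0,0.7],[-0.025,0.28,-0.11,0,0,0,0.7],[-0.025,0.28,-0.11,0,0,0,0.7]]
  ]
}}

```text
time_s: 5.1
ee_pos: [0.5907, -0.1898, 0.1376]
eef_rot: [-3.141, 0.0, 0.001]
force: [0.4, 0.6, -0.8]
grip_width: 0.0202
grip_force: 12.0
```

Run:
```python
from h import *
for _ in range(2):
    o=ctrl.get_obs();print(o["time_s"],o["ee_pos"],o["eef_rot"],o["grip_width"],o["force"]); p,d,i=shot("wrist")
P=cloud(p,d,i,True); z=o["ee_pos"][2]
for r in tops(P,.1,(.4,.66,-.32,-.06),.006): print("rot",np.round(r,4))
for r in tops(P,.078,(.50,.56,-.22,-.16)): print("hub",np.round(r,4))
e=o["ee_pos"]
hsv=cv2.cvtColor(p,cv2.COLOR_BGR2HSV);m=(cv2.inRange(hsv,(105,120,40),(128,255,255))>0)&(abs(P[...,0]-e[0])<.05)&(abs(P[...,1]-e[1])<.04)
q=P[m];zt=np.percentile(q[:,2],95);print("held top",zt,zt-e[2],q[q[:,2]>zt-.003].mean(0)-e)
s,_,_=shot("side");c,_,_=shot("scene")
cv2.imwrite("pics/g2.png",np.hstack([cv2.resize(p[120:300,220:420],None,fx=1.8,fy=1.8),cv2.resize(s[180:360,260:440],None,fx=1.8,fy=1.8)]))
```

```text
5.1 [ 0.59067662 -0.18976554  0.13762116] [-3.14139973e+00  1.09748811e-04  7.84033178e-04] 0.02020392606605784 [ 0.40572551  0.58225287 -0.75760171]
5.15 [ 0.59075791 -0.18959848  0.13762591] [-3.14143797e+00  1.03728867e-05  1.21095649e-03] 0.020667094764659253 [ 0.2142496  -0.09118917 -0.38897747]
rot [ 5.960000e+02  2.637819e+02  2.415017e+02  5.765000e-01 -1.488000e-01
  9.760000e-02  2.200000e-02  2.200000e-02  6.000000e-03]
rot [ 5.810000e+02  3.729966e+02  2.426265e+02  5.756000e-01 -2.318000e-01
  9.780000e-02  2.200000e-02  2.100000e-02  6.000000e-03]
rot [ 3.710000e+02  3.185175e+02  3.469299e+02  4.747000e-01 -1.904000e-01
  9.800000e-02  2.000000e-02  2.200000e-02  6.000000e-03]
hub [ 4.200000e+02  3.185595e+02  2.814119e+02  5.314000e-01 -1.905000e-01
  7.660000e-02  2.000000e-02  2.300000e-02  7.000000e-03]
held top 0.1608936483838362 0.023267733890199316 [ 0.00144655 -0.00073141  0.02221379]
```

View pics/g2.png

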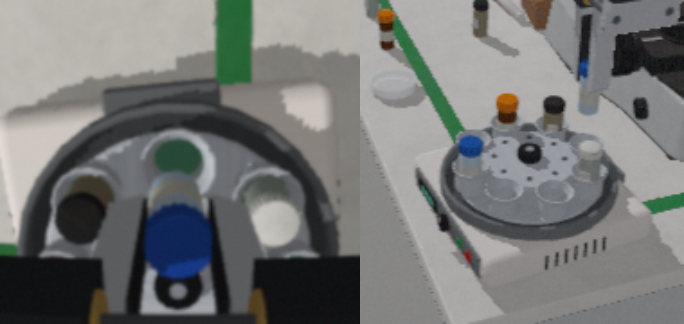

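Blue is held straight, with sleeve 0° visible just ahead of it and free. I'll lower it into the mouth and then check forces.

{"fn": "arm_command", "kwargs": {
  "plan": [
    [[0.0013,0,0,0,0,0,0.7],[0.0013,0,0.03,0,0,0,0.7],[0.0013,0,0.036,0,0,0,0.7],[0.0013,0,0.04,0,0,0,0.7],[0.0013,0,0.044,0,0,0,0.7],[0.0013,0,0.048,0,0,0,0.7],[0.0013,0,0.048,0,0,0,0.7]]
  ]
}}

```text
time_s: 6.0
ee_pos: [0.5919, -0.1908, 0.0895]
eef_rot: [3.142, -0.0, -0.0]
force: [0.3, 0.3, 0.4]
grip_width: 0.0206
grip_force: 12.0
```

In the tool's units: 12.5 mm / 1000 = 0.0125, 12 mm / 1000 = 0.012.

{"fn": "arm_command", "kwargs": {
  "plan": [
    [[0,0,0.005,0,0,0,0.7],[0,0,0.009,0,0,0,0.7],[0,0,0.011,0,0,0,0.7],[0,0,0.012,0,0,0,0.7],[0,0,0.0125,0,0,0,0.7],[0,0,0.0125,0,0,0,0.7]]
  ]
}}

```text
time_s: 6.6
ee_pos: [0.5919, -0.1908, 0.077]
eef_rot: [3.142, -0.0, -0.0]
force: [1.3, 0.3, -0.3]
grip_width: 0.0201
grip_force: 12.0
```

In the tool's units: 0.8 mm / 1000 = 0.0008, 0.5 mm / 1000 = 0.0005.

{"fn": "arm_command", "kwargs": {
  "plan": [
    [[0,0,0.0005,0,0,0,0.7],[0,0,0.0008,0,0,0,0.7],[0,0,0.0008,0,0,0,0.7]]
  ]
}}

```text
time_s: 6.9
ee_pos: [0.592, -0.1909, 0.0765]
eef_rot: [3.141, -0.001, -0.0]
force: [-1.3, 0.6, 1.8]
grip_width: 0.0207
grip_force: 12.0
```

In the tool's units: 0.5 mm / 1000 = 0.0005.

{"fn": "arm_command", "kwargs": {
  "plan": [
    [[0,0,0.0005,0,0,0,0.7],[0,0,0.0005,0,0,0,0.7]]
  ]
}}

```text
time_s: 7.1
ee_pos: [0.5922, -0.1909, 0.0763]
eef_rot: [3.141, -0.001, -0.0]
force: [0.4, 0.8, 5.7]
grip_width: 0.0203
grip_force: 12.0
```

Contact at the sleeve floor. Release, rise, and go to black.

In the tool's units: -80 mm / 1000 = -0.08, -50 mm / 1000 = -0.05.

{"fn": "arm_command", "kwargs": {
  "plan": [
    [[0,0,-0.0003,0,0,0,0.3],[0,0,-0.0003,0,0,0,0.3],[0,0,-0.0003,0,0,0,0.3],[0,0,-0.0003,0,0,0,0.3],[0,0,-0.01,0,0,0,0.3],[0,0,-0.05,0,0,0,0.3],[0,0,-0.08,0,0,0,0.3]]
  ]
}}

```text
time_s: 7.8
ee_pos: [0.592, -0.1909, 0.158]
eef_rot: [3.141, -0.001, -0.0]
force: [-0.2, -0.3, 0.8]
grip_width: 0.0334
grip_force: 0.0
```

```bash
cat >> h.py <<'E'
def look():
    o=ctrl.get_obs(); e=o["ee_pos"]; print(o["time_s"],e.round(4),o["eef_rot"].round(4),o["grip_width"],o["force"].round(1))
    p,d,i=shot("wrist"); P=cloud(p,d,i,True)
    f=lambda L:[print(t,r[0],np.round(r[1:3],0),np.round(r[3:6],4)) for r in L]
    for t,a in(("rot",(.1,(.4,.66,-.32,-.06),.006)),("hub",(.078,(.50,.56,-.22,-.16))),("tab",(.052,(.44,.66,.02,.34)))): f(tops(P,*a,mn=40))
    return p,P,e
E
python3 -c "
from h import *
look()"
```

```text
7.8 [ 0.592  -0.1909  0.158 ] [ 3.1413e+00 -8.0000e-04 -3.0000e-04] 0.03343430567984541 [-0.2 -0.3  0.8]
rot 596 [317. 215.] [ 0.5935 -0.1903  0.0983]
rot 357 [264. 232.] [ 0.5781 -0.1467  0.0976]
rot 284 [371. 232.] [ 0.5782 -0.2346  0.0977]
rot 356 [317. 335.] [ 0.474  -0.1902  0.0981]
hub 475 [317. 270.] [ 0.5336 -0.1905  0.0762]
tab 139 [ 34. 183.] [0.6189 0.1867 0.049 ]
tab 78 [ 15. 263.] [0.492  0.2948 0.0487]
```

In the tool's units: -378 mm / 1000 = -0.378, 25.5 mm / 1000 = 0.0255.

{"fn": "arm_command", "kwargs": {
  "plan": [
    [[0.0255,-0.378,0,0,0,0,-0.1],[0.0255,-0.378,0,0,0,0,-0.1],[0.0255,-0.378,0,0,0,0,-0.1],[0.0255,-0.378,0,0,0,0,-0.1],[0.0255,-0.378,0,0,0,0,-0.1],[0.0255,-0.378,0,0,0,0,-0.1],[0.0255,-0.378,0,0,0,0,-0.1],[0.0255,-0.378,0,0,0,0,-0.1],[0.0255,-0.378,0.05,0,0,0,-0.1],[0.0255,-0.378,0.07,0,0,0,-0.1],[0.0255,-0.378,0.07,0,0,0,-0.1]]
  ]
}}

```text
time_s: 8.95
ee_pos: [0.6159, 0.1871, 0.0828]
eef_rot: [3.14, 0.005, 0.0]
force: [0.6, -0.7, 0.7]
grip_width: 0.052
grip_force: 0.0
```

```bash
python3 -c "
from h import *
look()"
```

```text
8.95 [0.6159 0.1871 0.0828] [3.1404e+00 5.0000e-03 2.0000e-04] 0.051966196219759855 [ 0.6 -0.7  0.7]
rot 77 [630. 341.] [ 0.4733 -0.1896  0.0986]
hub 112 [635. 288.] [ 0.5359 -0.1857  0.0758]
tab 721 [314. 222.] [0.6195 0.1894 0.0497]
tab 93 [307. 353.] [0.4959 0.1966 0.048 ]
```

In the tool's units: 59 mm / 1000 = 0.059, 30 mm / 1000 = 0.03.

{"fn": "arm_command", "kwargs": {
  "plan": [
    [[0,-0.001,0.03,0,0,0,-0.1],[0,-0.001,0.059,0,0,0,-0.1],[0,-0.001,0.059,0,0,0,-0.1],[0,-0.001,0.059,0,0,0,0.7],[0,-0.001,0.059,0,0,0,0.7],[0,-0.001,0.059,0,0,0,0.7],[0,-0.001,0.059,0,0,0,0.7],[0,-0.001,0.059,0,0,0,0.7]]
  ]
}}

```text
time_s: 9.8
ee_pos: [0.6179, 0.1883, 0.0276]
eef_rot: [-3.141, -0.001, -0.0]
force: [0.5, 0.3, 4.9]
grip_width: 0.0212
grip_force: 12.0
```

In the tool's units: 422 mm / 1000 = 0.422, -128.4 mm / 1000 = -0.1284.

{"fn": "arm_command", "kwargs": {
  "plan": [
    [[0,0,-0.04,0,0,0,0.7],[0,0,-0.08,0,0,0,0.7],[-0.1284,0.422,-0.125,0,0,0,0.7],[-0.1284,0.422,-0.125,0,0,0,0.7],[-0.1284,0.422,-0.125,0,0,0,0.7],[-0.1284,0.422,-0.125,0,0,0,0.7],[-0.1284,0.422,-0.125,0,0,0,0.7],[-0.1284,0.422,-0.125,0,0,0,0.7],[-0.1284,0.422,-0.125,0,0,0,0.7],[-0.1284,0.422,-0.125,0,0,0,0.7],[-0.1284,0.422,-0.125,0,0,0,0.7],[-0.1284,0.422,-0.125,0,0,0,0.7]]
  ]
}}

```text
time_s: 11.0
ee_pos: [0.4876, -0.238, 0.1524]
eef_rot: [3.14, -0.001, -0.005]
force: [-0.0, 0.9, -0.3]
grip_width: 0.0211
grip_force: 11.9
```

```bash
cat >> h.py <<'E'
def held(P,e,tol=.016):
    m=(abs(P[...,0]-e[0])<tol)&(abs(P[...,1]-e[1])<.0085)&(P[...,2]-e[2]>.005)&(P[...,2]-e[2]<.03)
    q=P[m]; zt=np.percentile(q[:,2],95); q=q[q[:,2]>zt-.003]; print("held",zt-e[2],((q.max(0)+q.min(0))/2-e).round(4),np.ptp(q,0).round(3))
E
python3 -c "
from h import *
p,P,e=look(); held(P,e); s,_,_=shot('side')
cv2.imwrite('pics/g3.png',np.hstack([cv2.resize(p[120:300,220:420],None,fx=1.8,fy=1.8),cv2.resize(s[160:340,240:440],None,fx=1.8,fy=1.8)]))
"
```

```text
11.0 [ 0.4876 -0.238   0.1524] [ 3.1404e+00 -9.0000e-04 -4.9000e-03] 0.021071253576799037 [-0.   0.9 -0.3]
rot 646 [254.  84.] [ 0.5923 -0.191   0.0984]
rot 648 [309. 106.] [ 0.5742 -0.232   0.0979]
rot 568 [203. 109.] [ 0.5753 -0.1496  0.0977]
rot 551 [185. 165.] [ 0.5321 -0.1316  0.0981]
rot 569 [259. 236.] [ 0.4729 -0.191   0.0983]
hub 608 [261. 159.] [ 0.5322 -0.1911  0.0764]
tab 120 [ 15. 205.] [0.4871 0.1935 0.0492]
held 0.023206628102025395 [ 0.0021 -0.      0.0223] [0.022 0.017 0.004]
```

View pics/g3.png

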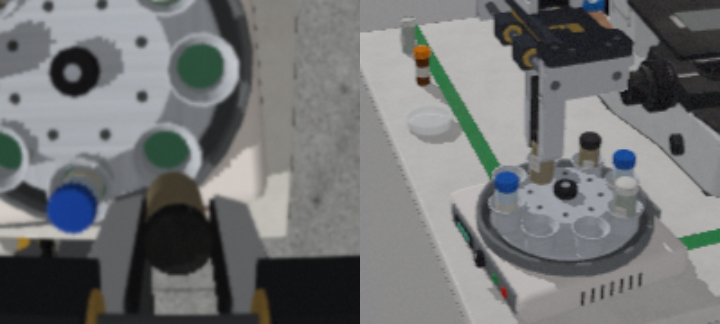

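Black is held and the sleeve at 225° is visible just ahead of it. I'll let the arm settle, then enter.

{"fn": "arm_command", "kwargs": {
  "plan": [
    [[0,0,0,0,0,0,0.7],[0,0,0,0,0,0,0.7]]
  ]
}}

```text
time_s: 11.3
ee_pos: [0.4893, -0.2327, 0.1516]
eef_rot: [-3.141, 0.0, 0.001]
force: [-0.2, 0.5, -1.0]
grip_width: 0.0212
grip_force: 11.9
```

```bash
python3 -c "
from h import *
p,P,e=look(); held(P,e)
"
```

```text
11.3 [ 0.4893 -0.2327  0.1516] [-3.1414e+00  2.0000e-04  1.5000e-03] 0.021224286260601372 [-0.2  0.5 -1. ]
rot 651 [261.  85.] [ 0.5923 -0.1908  0.0984]
rot 668 [317. 108.] [ 0.5742 -0.2321  0.0978]
rot 579 [209. 110.] [ 0.5751 -0.1494  0.0977]
rot 561 [190. 166.] [ 0.5322 -0.1315  0.0982]
rot 549 [265. 238.] [ 0.473  -0.1907  0.0983]
hub 628 [267. 161.] [ 0.5321 -0.1909  0.0765]
tab 121 [ 16. 205.] [0.4872 0.1933 0.0491]
held 0.023270602410339264 [0.0021 0.0001 0.0224] [0.022 0.017 0.004]
```

In the tool's units: 62 mm / 1000 = 0.062, 58 mm / 1000 = 0.058.

{"fn": "arm_command", "kwargs": {
  "plan": [
    [[-0.0008,0.0007,0,0,0,0,0.7],[-0.0008,0.0007,0.042,0,0,0,0.7],[-0.0008,0.0007,0.05,0,0,0,0.7],[-0.0008,0.0007,0.054,0,0,0,0.7],[-0.0008,0.0007,0.058,0,0,0,0.7],[-0.0008,0.0007,0.062,0,0,0,0.7],[-0.0008,0.0007,0.062,0,0,0,0.7]]
  ]
}}

```text
time_s: 12.05
ee_pos: [0.4883, -0.2346, 0.0899]
eef_rot: [3.141, -0.0, -0.0]
force: [-0.6, -0.7, -0.4]
grip_width: 0.0213
grip_force: 11.9
```

In the tool's units: 13.6 mm / 1000 = 0.0136, 13.3 mm / 1000 = 0.0133.

{"fn": "arm_command", "kwargs": {
  "plan": [
    [[0,0,0.005,0,0,0,0.7],[0,0,0.009,0,0,0,0.7],[0,0,0.011,0,0,0,0.7],[0,0,0.012,0,0,0,0.7],[0,0,0.0128,0,0,0,0.7],[0,0,0.0133,0,0,0,0.7],[0,0,0.0136,0,0,0,0.7],[0,0,0.0136,0,0,0,0.7]]
  ]
}}

```text
time_s: 12.85
ee_pos: [0.4882, -0.2345, 0.0761]
eef_rot: [3.142, -0.0, -0.0]
force: [-0.6, -0.5, -0.2]
grip_width: 0.0211
grip_force: 11.9
```

In the tool's units: 0.8 mm / 1000 = 0.0008, 0.4 mm / 1000 = 0.0004.

{"fn": "arm_command", "kwargs": {
  "plan": [
    [[0,0,0.0004,0,0,0,0.7],[0,0,0.0008,0,0,0,0.7],[0,0,0.0008,0,0,0,0.7]]
  ]
}}

```text
time_s: 13.15
ee_pos: [0.4884, -0.2346, 0.0756]
eef_rot: [3.141, -0.001, -0.0]
force: [-0.4, 1.4, 3.8]
grip_width: 0.0212
grip_force: 12.0
```

In the tool's units: -80 mm / 1000 = -0.08, -50 mm / 1000 = -0.05.

{"fn": "arm_command", "kwargs": {
  "plan": [
    [[0,0,-0.0003,0,0,0,0.3],[0,0,-0.0003,0,0,0,0.3],[0,0,-0.0003,0,0,0,0.3],[0,0,-0.0003,0,0,0,0.3],[0,0,-0.01,0,0,0,0.3],[0,0,-0.05,0,0,0,0.3],[0,0,-0.08,0,0,0,0.3]]
  ]
}}

```text
time_s: 13.85
ee_pos: [0.4882, -0.2346, 0.1575]
eef_rot: [3.141, -0.001, -0.0]
force: [-0.7, 0.2, -0.4]
grip_width: 0.033
grip_force: 0.0
```

In the tool's units: -428 mm / 1000 = -0.428, 60 mm / 1000 = 0.06.

{"fn": "arm_command", "kwargs": {
  "plan": [
    [[-0.002,-0.428,0,0,0,0,-0.1],[-0.002,-0.428,0,0,0,0,-0.1],[-0.002,-0.428,0,0,0,0,-0.1],[-0.002,-0.428,0,0,0,0,-0.1],[-0.002,-0.428,0,0,0,0,-0.1],[-0.002,-0.428,0,0,0,0,-0.1],[-0.002,-0.428,0,0,0,0,-0.1],[-0.002,-0.428,0,0,0,0,-0.1],[-0.002,-0.428,0,0,0,0,-0.1],[-0.002,-0.428,0.06,0,0,0,-0.1],[-0.002,-0.428,0.06,0,0,0,-0.1],[-0.002,-0.428,0.06,0,0,0,-0.1]]
  ]
}}

```text
time_s: 15.05
ee_pos: [0.4855, 0.1929, 0.0946]
eef_rot: [3.141, 0.003, -0.001]
force: [0.8, -0.6, 1.7]
grip_width: 0.0515
grip_force: 0.0
```

```bash
python3 -c "
from h import *
p,P,e=look()
"
```

```text
15.05 [0.4855 0.1929 0.0946] [ 3.1406e+00  3.1000e-03 -5.0000e-04] 0.051479091693219875 [ 0.8 -0.6  1.7]
tab 564 [187. 214.] [0.4915 0.2967 0.0494]
tab 660 [312. 220.] [0.4871 0.1969 0.0503]
```

In the tool's units: 68.5 mm / 1000 = 0.0685, -1.5 mm / 1000 = -0.0015.

{"fn": "arm_command", "kwargs": {
  "plan": [
    [[0,-0.0015,0.04,0,0,0,-0.1],[0,-0.0015,0.0685,0,0,0,-0.1],[0,-0.0015,0.0685,0,0,0,-0.1],[0,-0.0015,0.0685,0,0,0,0.7],[0,-0.0015,0.0685,0,0,0,0.7],[0,-0.0015,0.0685,0,0,0,0.7],[0,-0.0015,0.0685,0,0,0,0.7],[0,-0.0015,0.0685,0,0,0,0.7]]
  ]
}}

```text
time_s: 15.9
ee_pos: [0.4867, 0.1952, 0.0276]
eef_rot: [-3.141, -0.001, -0.0]
force: [0.2, 0.7, 4.4]
grip_width: 0.0204
grip_force: 12.0
```

In the tool's units: 446.2 mm / 1000 = 0.4462, -125 mm / 1000 = -0.125.

{"fn": "arm_command", "kwargs": {
  "plan": [
    [[0,0,-0.04,0,0,0,0.7],[0,0,-0.09,0,0,0,0.7],[0.0447,0.4462,-0.125,0,0,0,0.7],[0.0447,0.4462,-0.125,0,0,0,0.7],[0.0447,0.4462,-0.125,0,0,0,0.7],[0.0447,0.4462,-0.125,0,0,0,0.7],[0.0447,0.4462,-0.125,0,0,0,0.7],[0.0447,0.4462,-0.125,0,0,0,0.7],[0.0447,0.4462,-0.125,0,0,0,0.7],[0.0447,0.4462,-0.125,0,0,0,0.7],[0.0447,0.4462,-0.125,0,0,0,0.7],[0.0447,0.4462,-0.125,0,0,0,0.7]]
  ]
}}

```text
time_s: 17.1
ee_pos: [0.5305, -0.2562, 0.152]
eef_rot: [3.141, -0.001, -0.005]
force: [0.2, 0.3, -1.0]
grip_width: 0.0201
grip_force: 12.0
```

{"fn": "arm_command", "kwargs": {
  "plan": [
    [[0,0,0,0,0,0,0.7],[0,0,0,0,0,0,0.7],[0,0,0,0,0,0,0.7]]
  ]
}}

```text
time_s: 17.4
ee_pos: [0.531, -0.2499, 0.1518]
eef_rot: [-3.141, 0.0, 0.001]
force: [-0.4, -0.1, -0.4]
grip_width: 0.0203
grip_force: 12.0
```

```bash
python3 -c "
from h import *
p,P,e=look(); held(P,e); cv2.imwrite('pics/w5.png',p)
"
```

```text
17.4 [ 0.531  -0.2499  0.1518] [-3.1415e+00  1.0000e-04  1.4000e-03] 0.02027311132120078 [-0.4 -0.1 -0.4]
rot 651 [240. 140.] [ 0.5929 -0.1911  0.0983]
rot 649 [294. 163.] [ 0.5748 -0.2321  0.0978]
rot 541 [192. 163.] [ 0.5759 -0.1496  0.0975]
rot 469 [177. 216.] [ 0.5326 -0.1317  0.0981]
rot 54 [303. 274.] [ 0.4823 -0.2379  0.0978]
hub 560 [249. 209.] [ 0.5328 -0.1913  0.0763]
held 0.023945956405506064 [-0.0006 -0.      0.0231] [0.022 0.017 0.004]
```

In the tool's units: 62 mm / 1000 = 0.062, 58 mm / 1000 = 0.058.

{"fn": "arm_command", "kwargs": {
  "plan": [
    [[0.002,0.001,0,0,0,0,0.7],[0.002,0.001,0.042,0,0,0,0.7],[0.002,0.001,0.05,0,0,0,0.7],[0.002,0.001,0.054,0,0,0,0.7],[0.002,0.001,0.058,0,0,0,0.7],[0.002,0.001,0.062,0,0,0,0.7],[0.002,0.001,0.062,0,0,0,0.7]]
  ]
}}

```text
time_s: 18.15
ee_pos: [0.533, -0.2523, 0.0901]
eef_rot: [3.141, -0.0, -0.0]
force: [0.8, 0.1, -0.3]
grip_width: 0.0206
grip_force: 12.0
```

In the tool's units: 13.7 mm / 1000 = 0.0137, 13.3 mm / 1000 = 0.0133.

{"fn": "arm_command", "kwargs": {
  "plan": [
    [[0,-0.001,0.005,0,0,0,0.7],[0,-0.001,0.009,0,0,0,0.7],[0,-0.001,0.011,0,0,0,0.7],[0,-0.001,0.012,0,0,0,0.7],[0,-0.001,0.0128,0,0,0,0.7],[0,-0.001,0.0133,0,0,0,0.7],[0,-0.001,0.0137,0,0,0,0.7],[0,-0.001,0.0137,0,0,0,0.7]]
  ]
}}

```text
time_s: 18.95
ee_pos: [0.5329, -0.2512, 0.0761]
eef_rot: [-3.142, -0.0, -0.0]
force: [0.2, -0.2, -1.0]
grip_width: 0.0202
grip_force: 12.0
```

In the tool's units: 0.7 mm / 1000 = 0.0007, 0.4 mm / 1000 = 0.0004.

{"fn": "arm_command", "kwargs": {
  "plan": [
    [[0,0,0.0004,0,0,0,0.7],[0,0,0.0007,0,0,0,0.7],[0,0,0.0007,0,0,0,0.7]]
  ]
}}

```text
time_s: 19.25
ee_pos: [0.533, -0.2513, 0.0756]
eef_rot: [3.141, -0.0, -0.0]
force: [-0.7, 2.2, 2.6]
grip_width: 0.0203
grip_force: 12.0
```

In the tool's units: -80 mm / 1000 = -0.08, -50 mm / 1000 = -0.05.

{"fn": "arm_command", "kwargs": {
  "plan": [
    [[0,0,-0.0003,0,0,0,0.3],[0,0,-0.0003,0,0,0,0.3],[0,0,-0.0003,0,0,0,0.3],[0,0,-0.0003,0,0,0,0.3],[0,0,-0.01,0,0,0,0.3],[0,0,-0.05,0,0,0,0.3],[0,0,-0.08,0,0,0,0.3]]
  ]
}}

```text
time_s: 19.95
ee_pos: [0.533, -0.2513, 0.1577]
eef_rot: [3.141, -0.001, -0.0]
force: [-0.2, 0.2, -0.5]
grip_width: 0.0327
grip_force: 0.0
```

In the tool's units: -480 mm / 1000 = -0.48, -43 mm / 1000 = -0.043, -1.2 rad / 2.0944 = -0.573.

{"fn": "arm_command", "kwargs": {
  "plan": [
    [[-0.043,-0.48,0,0,0,-0.573,-0.1],[-0.043,-0.48,0,0,0,-0.573,-0.1],[-0.043,-0.48,0,0,0,-0.573,-0.1],[-0.043,-0.48,0,0,0,-0.573,-0.1],[-0.043,-0.48,0,0,0,-0.573,-0.1],[-0.043,-0.48,0,0,0,-0.573,-0.1],[-0.043,-0.48,0,0,0,-0.573,-0.1],[-0.043,-0.48,0,0,0,-0.573,-0.1],[-0.043,-0.48,0,0,0,-0.573,-0.1],[-0.043,-0.48,0,0,0,-0.573,-0.1],[-0.043,-0.48,0,0,0,-0.573,-0.1],[-0.043,-0.48,0,0,0,-0.573,-0.1]]
  ]
}}

```text
time_s: 21.15
ee_pos: [0.4898, 0.229, 0.1557]
eef_rot: [3.141, -0.0, 1.201]
force: [0.0, -0.2, -0.7]
grip_width: 0.0516
grip_force: 0.0
```

{"fn": "arm_command", "kwargs": {
  "plan": [
    [[0,0,0,0,0,0,-0.1],[0,0,0,0,0,0,-0.1],[0,0,0,0,0,0,-0.1]]
  ]
}}

```text
time_s: 21.45
ee_pos: [0.4902, 0.2279, 0.1555]
eef_rot: [3.141, -0.0, 1.198]
force: [-0.2, 1.3, 0.1]
grip_width: 0.0519
grip_force: 0.0
```

```bash
python3 -c "
from h import *
p,P,e=look(); cv2.imwrite('pics/w6.png',p)
s,d,i=shot('side');Q=cloud(s,d,i,False)
for r in tops(Q,.1,(.4,.66,-.32,-.06),.005,5): print('side',np.round(r[3:6],4))
"
```

```text
21.45 [0.4902 0.2279 0.1555] [ 3.1415e+00 -1.0000e-04  1.1984e+00] 0.05194298249939772 [-0.2  1.3  0.1]
tab 425 [291. 132.] [0.4911 0.298  0.0498]
side [ 0.5307 -0.1326  0.0994]
side [ 0.5746 -0.1496  0.0986]
side [ 0.5915 -0.1921  0.0995]
side [ 0.4713 -0.1923  0.0993]
side [ 0.5732 -0.2337  0.0988]
side [ 0.4881 -0.236   0.0988]
side [ 0.5315 -0.2529  0.0993]
```

View pics/w6.png

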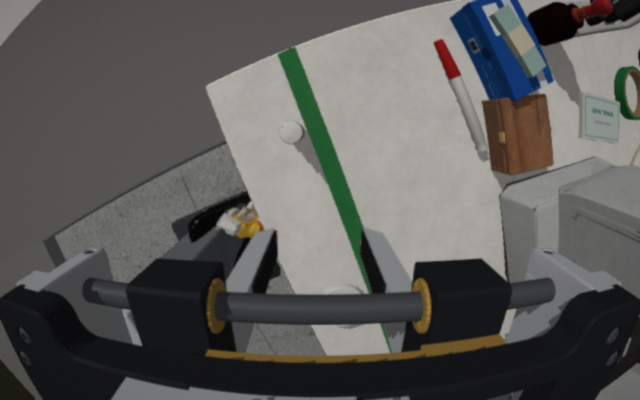

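The white cap is at (291,132) in the wrist picture, and the side camera shows all seven rotor caps at seated height. Next is picking white.

In the tool's units: 70 mm / 1000 = 0.07, 63 mm / 1000 = 0.063.

{"fn": "arm_command", "kwargs": {
  "plan": [
    [[0.063,-0.025,0,0,0,0,-0.1],[0.063,-0.025,0,0,0,0,-0.1],[0.063,-0.025,0,0,0,0,-0.1],[0.063,-0.025,0.04,0,0,0,-0.1],[0.063,-0.025,0.07,0,0,0,-0.1],[0.063,-0.025,0.07,0,0,0,-0.1],[0.063,-0.025,0.07,0,0,0,-0.1]]
  ]
}}

```text
time_s: 22.25
ee_pos: [0.4899, 0.296, 0.0862]
eef_rot: [3.142, 0.0, 1.199]
force: [-1.1, 0.3, 0.6]
grip_width: 0.0519
grip_force: 0.0
```

```bash
python3 -c "
from h import *
p,P,e=look()
"
```

```text
22.25 [0.4899 0.296  0.0862] [3.1415e+00 1.0000e-04 1.1994e+00] 0.05185847490118562 [-1.1  0.3  0.6]
tab 701 [318. 220.] [0.491  0.2988 0.0498]
```

In the tool's units: 58 mm / 1000 = 0.058, 30 mm / 1000 = 0.03.

{"fn": "arm_command", "kwargs": {
  "plan": [
    [[0.0008,0,0.03,0,0,0,-0.1],[0.0008,0,0.058,0,0,0,-0.1],[0.0008,0,0.058,0,0,0,-0.1],[0.0008,0,0.058,0,0,0,0.7],[0.0008,0,0.058,0,0,0,0.7],[0.0008,0,0.058,0,0,0,0.7],[0.0008,0,0.058,0,0,0,0.7],[0.0008,0,0.058,0,0,0,0.7]]
  ]
}}

```text
time_s: 23.1
ee_pos: [0.4902, 0.2976, 0.0282]
eef_rot: [3.141, -0.001, 1.2]
force: [-0.2, -0.0, 4.2]
grip_width: 0.0215
grip_force: 12.0
```

In the tool's units: -416 mm / 1000 = -0.416, -125 mm / 1000 = -0.125, 1.2 rad / 2.0944 = 0.573.

{"fn": "arm_command", "kwargs": {
  "plan": [
    [[0,0,-0.04,0,0,0,0.7],[0,0,-0.09,0,0,0,0.7],[-0.416,0.161,-0.125,0,0,0.573,0.7],[-0.416,0.161,-0.125,0,0,0.573,0.7],[-0.416,0.161,-0.125,0,0,0.573,0.7],[-0.416,0.161,-0.125,0,0,0.573,0.7],[-0.416,0.161,-0.125,0,0,0.573,0.7],[-0.416,0.161,-0.125,0,0,0.573,0.7],[-0.416,0.161,-0.125,0,0,0.573,0.7],[-0.416,0.161,-0.125,0,0,0.573,0.7],[-0.416,0.161,-0.125,0,0,0.573,0.7],[-0.416,0.161,-0.125,0,0,0.573,0.7]]
  ]
}}

```text
time_s: 24.3
ee_pos: [0.4887, -0.1533, 0.1529]
eef_rot: [3.141, -0.001, -0.005]
force: [0.3, 0.2, 0.3]
grip_width: 0.021
grip_force: 12.0
```

{"fn": "arm_command", "kwargs": {
  "plan": [
    [[0,0,0,0,0,0,0.7],[0,0,0,0,0,0,0.7],[0,0,0,0,0,0,0.7]]
  ]
}}

```text
time_s: 24.6
ee_pos: [0.4891, -0.1476, 0.1523]
eef_rot: [-3.141, 0.0, 0.002]
force: [-0.9, 0.1, -0.1]
grip_width: 0.0209
grip_force: 12.0
```

```bash
python3 -c "
from h import *
p,P,e=look(); held(P,e); cv2.imwrite('pics/w7.png',p)
"
```

```text
24.6 [ 0.4891 -0.1476  0.1523] [-3.1415e+00  1.0000e-04  1.6000e-03] 0.02092656575196282 [-0.9  0.1 -0.1]
rot 653 [374.  85.] [ 0.5923 -0.1898  0.0985]
rot 648 [319. 106.] [ 0.5752 -0.1486  0.0978]
rot 594 [426. 112.] [ 0.5741 -0.2311  0.0978]
rot 648 [295. 164.] [ 0.5321 -0.1306  0.0984]
rot 563 [446. 165.] [ 0.5329 -0.25    0.0984]
rot 518 [423. 217.] [ 0.4895 -0.2336  0.0977]
rot 542 [371. 237.] [ 0.473  -0.1906  0.0984]
hub 621 [368. 161.] [ 0.5321 -0.1897  0.0766]
held 0.022538240131235343 [ 0.0021 -0.      0.0217] [0.021 0.017 0.004]
```

View pics/w7.png

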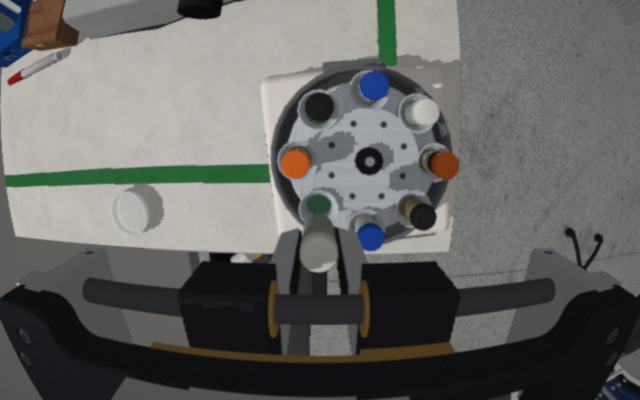

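The three loaded vials are seated opposite their partners. White is in hand just above the free 135° sleeve at (318,205).

In the tool's units: 62 mm / 1000 = 0.062, 58 mm / 1000 = 0.058.

{"fn": "arm_command", "kwargs": {
  "plan": [
    [[-0.0008,0,0,0,0,0,0.7],[-0.0008,0,0.042,0,0,0,0.7],[-0.0008,0,0.05,0,0,0,0.7],[-0.0008,0,0.054,0,0,0,0.7],[-0.0008,0,0.058,0,0,0,0.7],[-0.0008,0,0.062,0,0,0,0.7],[-0.0008,0,0.062,0,0,0,0.7]]
  ]
}}

```text
time_s: 25.35
ee_pos: [0.4884, -0.1488, 0.0906]
eef_rot: [3.141, -0.0, -0.0]
force: [-0.1, -0.0, 0.8]
grip_width: 0.0208
grip_force: 12.0
```

In the tool's units: 13.7 mm / 1000 = 0.0137, 13.3 mm / 1000 = 0.0133.

{"fn": "arm_command", "kwargs": {
  "plan": [
    [[0,0,0.005,0,0,0,0.7],[0,0,0.009,0,0,0,0.7],[0,0,0.011,0,0,0,0.7],[0,0,0.012,0,0,0,0.7],[0,0,0.0128,0,0,0,0.7],[0,0,0.0133,0,0,0,0.7],[0,0,0.0137,0,0,0,0.7],[0,0,0.0137,0,0,0,0.7]]
  ]
}}

```text
time_s: 26.15
ee_pos: [0.4882, -0.1488, 0.0767]
eef_rot: [-3.142, -0.0, -0.0]
force: [-0.6, -0.6, -0.0]
grip_width: 0.021
grip_force: 12.0
```

{"fn": "arm_command", "kwargs": {
  "plan": [
    [[0,0,0.0004,0,0,0,0.7],[0,0,0.0008,0,0,0,0.7],[0,0,0.0008,0,0,0,0.7]]
  ]
}}

```text
time_s: 26.45
ee_pos: [0.4884, -0.1488, 0.0762]
eef_rot: [3.141, -0.001, -0.0]
force: [-0.9, 0.3, 5.2]
grip_width: 0.0212
grip_force: 12.0
```

Seated. Release, rise clear, and check everything.

In the tool's units: -150 mm / 1000 = -0.15, -100 mm / 1000 = -0.1.

{"fn": "arm_command", "kwargs": {
  "plan": [
    [[0,0,-0.0003,0,0,0,0.3],[0,0,-0.0003,0,0,0,0.3],[0,0,-0.0003,0,0,0,0.3],[0,0,-0.0003,0,0,0,0.3],[0,0,-0.01,0,0,0,0.3],[0,0,-0.05,0,0,0,0.3],[0,0,-0.1,0,0,0,0.3],[-0.03,0,-0.15,0,0,0,0.3],[-0.03,0,-0.15,0,0,0,0.3],[-0.03,0,-0.15,0,0,0,0.3]]
  ]
}}

```text
time_s: 27.45
ee_pos: [0.4583, -0.149, 0.2276]
eef_rot: [3.14, -0.003, -0.001]
force: [-0.0, 0.5, -0.0]
grip_width: 0.033
grip_force: 0.0
```

```bash
python3 -c "
from h import *
p,P,e=look(); cv2.imwrite('pics/w8.png',p)
"
```

```text
27.45 [ 0.4583 -0.149   0.2276] [ 3.1403e+00 -3.1000e-03 -6.0000e-04] 0.03297874123906907 [-0.   0.5 -0. ]
rot 380 [359.  66.] [ 0.5921 -0.1903  0.0985]
rot 371 [317.  82.] [ 0.5748 -0.1486  0.0978]
rot 347 [399.  85.] [ 0.5741 -0.2313  0.0978]
rot 377 [299. 125.] [ 0.5318 -0.1305  0.0985]
rot 363 [417. 127.] [ 0.5323 -0.2503  0.0986]
rot 370 [318. 166.] [ 0.4902 -0.1494  0.0979]
rot 343 [401. 168.] [ 0.4889 -0.2342  0.0978]
rot 371 [358. 184.] [ 0.4723 -0.1902  0.0985]
hub 382 [356. 125.] [ 0.5318 -0.1901  0.0767]
```

View pics/w8.png

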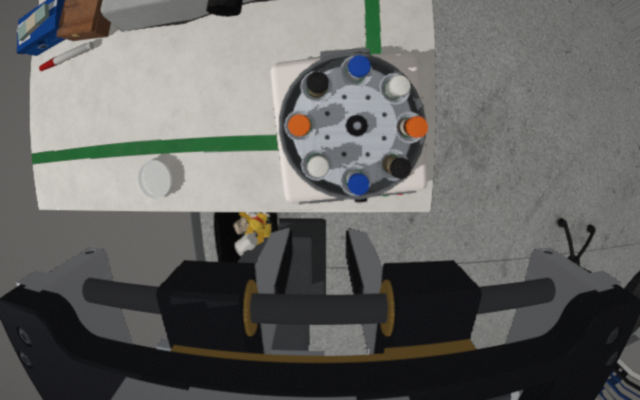

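All eight vials are seated at equal height, each colour opposite its own kind, and the dish at (156,177) is undisturbed.

```bash
python3 -c "
from station import ctrl
print(ctrl.hand_in())"
```

```text
the job is handed in; nothing more can be done
None
```

The job is handed in at about 27 s of the 102 s allowed: all four vials were lowered to the sleeve floor opposite their matching cap colours, the other four are still seated, and I never went near the dish; the hand-in returned no verdict.

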